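Seal the open jar and ready the caddy for carrying

ROBOT

A 7-joint arm with a two-finger parallel gripper is mounted at the origin on the work surface. World frame = base frame: x ahead of the robot, y to its left, z up, the work surface at z = 0. Lengths are in m, angles in rad, forces in N, time in s.
With the tool pointing down it reaches from about 0.4 to 0.875 m from the base axis. Payload 19.3 kg.
Tool frame: the origin (TCP) lies on the centre line of the jaws, within the pads' length; the fingertips stand 14 mm ahead of it and the grasp point (between the pads) lies 5 mm behind it; x points along the fingers, y is the direction in which the jaws open and shut, and the axes are right-handed (so a half turn about x gives the same grasp; the last joint's range is limited). The gripper opens to 85 mm and grips with 20 to 120 N. Pads are 22 mm wide; open, the fingers measure 114 mm over their backs; the gripper's body (76 mm by 85 mm) begins 54 mm behind the grasp point. The pads swing forward as they close: fully open they stand 13 mm farther back than shut.
Start: joints at [1.259, 0.521, -0.036, 1.599, 0.021, 1.021, -0.113], TCP at [0.15, -0.607, 0.245] pointing down, gripper open.
Joint ranges: [-2.91, 2.91], [-0.3, 2.13], [-1.5, 1.42], [0.17, 2.43], [-1.26, 4.41], [0.16, 1.93], [-2.52, 2.52]. Speed limits (rad/s): [1.89, 1.89, 2.39, 2.39, 3.01, 3.01, 3.01].

INTERFACE

Orientations are given as [roll, pitch, yaw] about the fixed x, y, z axes, in that order (R = Rz(yaw) Ry(pitch) Rx(roll)).
In Python, from workcell import monitor, optics, bot gives the robot as it stands.
- The arm moves only by the tool arm_command, never from a script. Its arguments are lists of equal length, an entry for each row: "delta_pos": the shift along the tool's x, y, z as a fraction of full scale, a list of three; "rotation": the turn, a rotation vector about the tool's x, y, z as a fraction of full scale, a list of three. In form: {"delta_pos": [[dx, dy, dz], ...], "rotation": [[wx, wy, wz], ...]}. A call has 1 to 10 rows; each row shifts and turns the pose as measured when the row begins, along the tool's axes as they then stand; what a row does not reach is not made up. Full scale, the value 1, is 30 mm for a shift and 6 degrees for a turn. A row lasts 1/10 s, in which the tool goes at most 50 mm and 8.59 degrees, less where a joint would pass 70% of its speed; a pose out of reach is approached as far as the arm can. A call with a number of a shift or a turn outside -1 to 1 is refused whole. A call with a gripper value outside its range is refused whole. "gripper" is the closure, from -1 (fully open) to 1 (shut), so that 0 is half open, set as the call begins (left out, the last holds). The fingers move at their own pace and stop on an object; "grip_force" is the grip in N (left out, the last holds). Time passes only in rows, so rows that do not move let the fingers close. It gives the time, the measured TCP pose, the force and the opening at its end, in the units of the state.
- monitor.observe(): the state, without advancing time (a new reading comes with each control period).
- optics.grab_frame(name): name is "side" or "top" or "wrist"; returns the picture (480x640x3 uint8, red, green, blue); there is no depth.
- optics.camera_params(name): a dict with "fx", "fy", "cx", "cy" (pixels), "origin" and "rotation" of the camera in the world. Camera axes: x right, y down, z forward; pixel columns grow to the right and rows downward; lengths in m; the calibration is good to about 2 mm. A picture is of the moment at which its call begins: read the wrist's pose just before it. camera_params takes no time and is no camera call; for the wrist camera it gives the pose at the moment of the call.
- bot.job_done(): hands the job in, once; it reports no verdict.
The state is a dict: "clock": time; "qpos": joint angles; "qd": joint speeds; "joint_efforts": joint torques, N m; "position": TCP position; "tool_rot": TCP orientation; "force": force on the tool from outside, world axes, zero at the start; "moment": the same for the moment, N m; "grip_width": finger opening in m.
Only numpy, scipy, OpenCV 4.12 (cv2) and the standard library are available. Lean on these libraries where they do the work, as an engineer would, in place of code of your own. Each camera call takes 0.05 s, during which the arm holds its last target. There are 200 camera calls.

TASK

One of the three jars in the caddy has not been sealed: its cap's tab does not stand above the jar's lug. Turn that cap clockwise by its grip bar until it is shut and you feel the bar definitely slip on the cap, then stop promptly and let go; after that, swing the caddy's carrying handle up to stand straight over the jars and leave it there. Leave the other jars' caps as they are and do not disturb the cup, dish, spoon rest and spare jar.

Things in the scene. Friction and masses are not known exactly. Their poses are not given: they have to be found in the camera images.
- caddy: upright grey plastic jar caddy, fixed to the shelf: a tray 96 mm (x) by 350 mm (y) with walls 60 mm high and, at each end (y = +-178 mm), an upright 130 mm high. Origin at the centre of its underside; x is across the row of jars, y along it. Three alike jars stand in it in a row along y, 105 mm apart (middle one on the origin), held so that they cannot turn or lift
- bail (a joint): angle of the caddy's U-shaped carrying handle, which pivots at both ends of the caddy on an axis along the caddy's y, 120 mm above its underside, through its middle. 0 = folded down flat, sticking out level on the caddy's -x side (towards the robot); grows as it is swung up; 1.57 = straight up over the jars; stop at 1.6. Starts at 0 to 0.3. Friction (0.2 N m) holds it where it is left, within its own weight of 0.1 kg
- handle_mid (a point): middle of the carrying handle's round black grip, on its centreline: 16 mm thick, 130 mm long along the caddy's y, 120 mm from the pivot axis (at pivot height when folded down, 240 mm above the shelf when straight up). The rest of the handle is 8 mm steel rod, side arms at caddy y = +-190 mm
- jar_a: one of the three alike glass jars in the caddy, 70 mm across and 100 mm high to the foot of its cap; which stands where varies. Origin at the centre of its underside, 6 mm above the shelf; z up. A steel lug, 10 mm wide, sticks out along the jar's own +x to 62 mm from its axis, just below the cap
- cap_a (a joint): turn of jar_a's steel screw cap (74 mm across, 18 mm high, a tab 10 mm wide on its rim out to 54 mm from the axis) in rad: 0 = shut and sealed, its tab right above the jar's lug, against the stop; negative = unscrewed, the tab turned anticlockwise (seen from above) away from the lug. Turning clockwise brings it to 0. One jar of the three starts at -1.0 to -0.5, the others at 0. Turns with 0.08 N m, does not rise
- grip_a (a joint): angle of the black grip bar on jar_a's cap relative to the cap, rad, clockwise from above positive; 0 = bar in line with the tab. Torque-limited: bar and cap turn as one until the torque reaches 0.45 N m (cap against its stop), then the bar slips on the cap, turning on at that torque while the cap stands still. 0 at the start on the unsealed jar, -0.6 to 0.6 on sealed ones. A slip of 0.08 to 0.7 rad (5 to 40 degrees) beyond the start is a proper stop
- bar_a (a point): centre of the grip bar on jar_a, on the jar's axis, 146 mm above the shelf: bar 56 mm long along its own x, 12 mm thick along y, from 124 mm (cap top) to 158 mm above the shelf
- bar_end_a (a point): one end of that bar, 28 mm from the jar's axis along the bar, 146 mm above the shelf
- jar_b: one of the three alike glass jars in the caddy, 70 mm across and 100 mm high to the foot of its cap; which stands where varies. Origin at the centre of its underside, 6 mm above the shelf; z up. A steel lug, 10 mm wide, sticks out along the jar's own +x to 62 mm from its axis, just below the cap
- cap_b (a joint): turn of jar_b's steel screw cap (74 mm across, 18 mm high, a tab 10 mm wide on its rim out to 54 mm from the axis) in rad: 0 = shut and sealed, its tab right above the jar's lug, against the stop; negative = unscrewed, the tab turned anticlockwise (seen from above) away from the lug. Turning clockwise brings it to 0. One jar of the three starts at -1.0 to -0.5, the others at 0. Turns with 0.08 N m, does not rise
- grip_b (a joint): angle of the black grip bar on jar_b's cap relative to the cap, rad, clockwise from above positive; 0 = bar in line with the tab. Torque-limited: bar and cap turn as one until the torque reaches 0.45 N m (cap against its stop), then the bar slips on the cap, turning on at that torque while the cap stands still. 0 at the start on the unsealed jar, -0.6 to 0.6 on sealed ones. A slip of 0.08 to 0.7 rad (5 to 40 degrees) beyond the start is a proper stop
- bar_b (a point): centre of the grip bar on jar_b, on the jar's axis, 146 mm above the shelf: bar 56 mm long along its own x, 12 mm thick along y, from 124 mm (cap top) to 158 mm above the shelf
- bar_end_b (a point): one end of that bar, 28 mm from the jar's axis along the bar, 146 mm above the shelf
- jar_c: one of the three alike glass jars in the caddy, 70 mm across and 100 mm high to the foot of its cap; which stands where varies. Origin at the centre of its underside, 6 mm above the shelf; z up. A steel lug, 10 mm wide, sticks out along the jar's own +x to 62 mm from its axis, just below the cap
- cap_c (a joint): turn of jar_c's steel screw cap (74 mm across, 18 mm high, a tab 10 mm wide on its rim out to 54 mm from the axis) in rad: 0 = shut and sealed, its tab right above the jar's lug, against the stop; negative = unscrewed, the tab turned anticlockwise (seen from above) away from the lug. Turning clockwise brings it to 0. One jar of the three starts at -1.0 to -0.5, the others at 0. Turns with 0.08 N m, does not rise
- grip_c (a joint): angle of the black grip bar on jar_c's cap relative to the cap, rad, clockwise from above positive; 0 = bar in line with the tab. Torque-limited: bar and cap turn as one until the torque reaches 0.45 N m (cap against its stop), then the bar slips on the cap, turning on at that torque while the cap stands still. 0 at the start on the unsealed jar, -0.6 to 0.6 on sealed ones. A slip of 0.08 to 0.7 rad (5 to 40 degrees) beyond the start is a proper stop
- bar_c (a point): centre of the grip bar on jar_c, on the jar's axis, 146 mm above the shelf: bar 56 mm long along its own x, 12 mm thick along y, from 124 mm (cap top) to 158 mm above the shelf
- bar_end_c (a point): one end of that bar, 28 mm from the jar's axis along the bar, 146 mm above the shelf
- cup: stainless steel cup, 72 mm across, 85 mm high, loose bystander; origin under its centre
- dish: blue ceramic dish, 110 mm across, 40 mm high, loose bystander; origin under its centre
- spoon_rest: wooden spoon rest, 70 by 120 by 18 mm, loose bystander; origin under its centre
- spare_jar: closed glass jar with a plain flat lid, 74 mm across, 116 mm high, loose, beside the caddy, bystander; origin under its centre

How it is judged:
By the outcome, as a careful person would: the job done as asked, in the order asked, and still so for the second after the job is handed in, with the robot touching nothing.
It also fails if it takes over 56 s, if anything falls off the work surface, if the arm or the gripper's body presses on something with over 40 N, if the wrist force passes 120 N, or if a joint passes its speed limit or range.

## Working session

There is one attempt and no reset: what is moved stays moved. The work goes in short steps, Python scripts to look and compute and a tool call to move; the robot and the scene stay as the last step left them, time stands still between calls to the robot, and variables do not carry over. Pictures are saved under pics/ and viewed, about 8 in all and at most 12, crops included, and the job is handed in when it is done.

Besides the shell and the picture viewer there is one more tool, called after "Request:" by a JSON object that holds its "name" and its "arguments", one argument or row to a line. arm_command: Moves the arm, as the interface text tells. Its arguments: {"type":"object","properties":{"delta_pos":{"type":"array","items":{"type":"array","items":{"type":"number"}}},"rotation":{"type":"array","items":{"type":"array","items":{"type":"number"}}},"gripper":{"type":"number"},"grip_force":{"type":"number"}},"required":["delta_pos","rotation"]}

```bash
mkdir -p pics
cat > h.py <<'E'
import numpy as np, cv2
from workcell import monitor, optics, bot
from scipy.spatial.transform import Rotation as R
def ray(c,u,v):
    d=np.array([(u-c['cx'])/c['fx'],(v-c['cy'])/c['fy'],1.]);return np.array(c['origin']),np.array(c['rotation'])@d
def atz(c,u,v,z):
    o,d=ray(c,u,v);return o+d*(z-o[2])/d[2]
def proj(c,p):
    q=np.array(c['rotation']).T@(np.array(p)-c['origin']);return c['fx']*q[0]/q[2]+c['cx'],c['fy']*q[1]/q[2]+c['cy']
def snap(n,f,crop=None,s=1):
    im=optics.grab_frame(n)[:,:,::-1]
    cv2.imwrite('pics/'+f+'_full.png',im)
    if crop: a,b,c,d=crop; im=im[b:d,a:c]
    cv2.imwrite('pics/'+f+'.png',cv2.resize(im,None,fx=s,fy=s,interpolation=cv2.INTER_CUBIC))
E
python3 - <<'E'
from h import *
snap('top','t0');snap('side','s0')
for n in('top','side'):print(n,optics.camera_params(n))
print(monitor.observe())
E
```

```text
top {'fx': 559.2228380466786, 'fy': 559.2228380466786, 'cx': 322.1199301120775, 'cy': 238.68287390358506, 'origin': array([0.4327251 , 0.03051434, 1.19009831]), 'rotation': array([-2.95208128, -0.01326355, -1.5427158 ])}
side {'fx': 572.6995572865981, 'fy': 572.6995572865981, 'cx': 317.6559137057895, 'cy': 236.4830855450856, 'origin': array([0.37405313, 0.82605734, 0.82146638]), 'rotation': array([-2.28211841e+00, -1.23447879e-03, -2.84414055e+00])}
{'clock': 0.1, 'qpos': array([ 1.25879467,  0.52193415, -0.03629002,  1.59995243,  0.02118704,
        1.02110741, -0.11277595]), 'qd': array([ 0.00076619,  0.00021245, -0.00026324,  0.0011013 , -0.00054803,
       -0.00070048, -0.00154163]), 'joint_efforts': array([ 5.41673333e-03, -9.28484988e+01,  1.98458031e+00, -3.70532048e+01,
        1.81284308e-02,  5.40862646e-03,  1.36098315e-04]), 'position': array([ 0.14953789, -0.60654726,  0.24479581]), 'tool_rot': array([-1.49283976,  1.56977946,  1.89052843]), 'force': array([ 0.34303392, -0.14736364,  0.45243878]), 'moment': array([ 0.03914751,  0.02772491, -0.02660584]), 'grip_width': 0.08559299348102033}
```

View pics/t0.png

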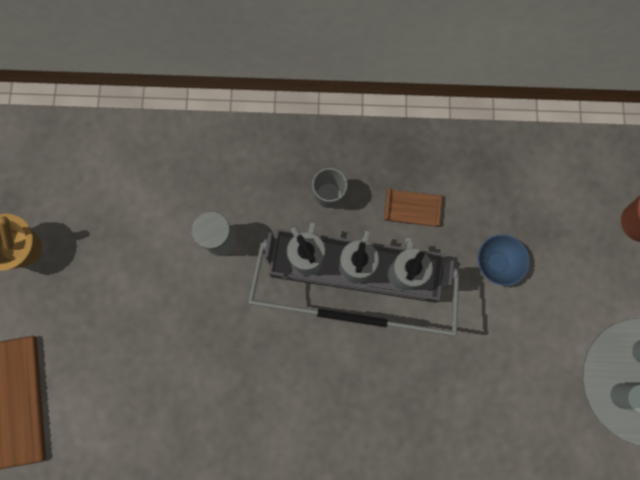

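View pics/s0.png

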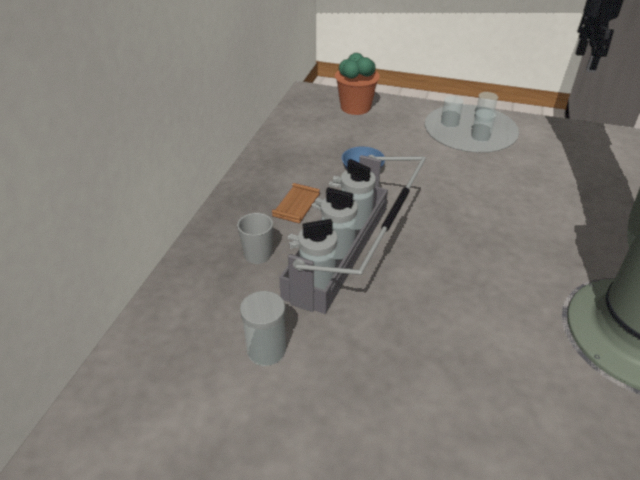

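The top picture has the jars at about (306,252), (360,258) and (413,268), and the grip at (352,318). The left jar seems to show two separate protrusions, so I'll enlarge it.

```bash
sed -i "s/^def ray/def cam(n):\n    c=dict(optics.camera_params(n));c['rotation']=R.from_euler('xyz',c['rotation']).as_matrix();return c\ndef ray/" h.py
python3 - <<'E'
from h import *
im=cv2.imread('pics/t0_full.png')[210:345,240:470]
im=cv2.resize(im,(805,472),interpolation=cv2.INTER_CUBIC)[:, :800]
cv2.imwrite('pics/t1.png',np.clip(im*1.6,0,255).astype('uint8'))
c=cam('top')
for u,v,z in[(306,252,.124),(360,259,.124),(413,268,.124),(352,318,.14),(250,301,.14),(455,333,.14)]:print(atz(c,u,v,z).round(4))
print(proj(cam('side'),atz(c,306,252,.124)))
E
```

```text
[0.6104 0.0525 0.124 ]
[ 0.5999 -0.0521  0.124 ]
[ 0.5854 -0.1545  0.124 ]
[ 0.4858 -0.0376  0.14  ]
[0.5118 0.1537 0.14  ]
[ 0.4637 -0.2296  0.14  ]
(np.float64(317.58735518260875), np.float64(236.6360015423102))
```

View pics/t1.png

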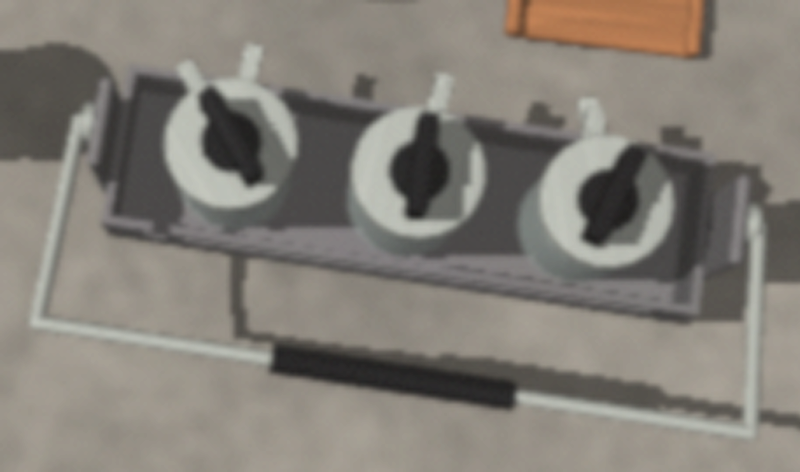

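The left (+y) jar is the unsealed one. In the crop its tab is at (187,72) and its lug at (252,50), which are separate. On the other two jars the tab and lug coincide. Next I compute the poses.

Run:
```python
from h import *
c=cam('top'); f=lambda x,y:(x/3.5+240-.36,y/3.5+210-.36)
def P(x,y,z): return atz(c,*f(x,y),z)
caps=np.array([P(231,143,.124),P(418,172,.124),P(606,201,.124)]);print(caps.round(4))
d=caps[0]-caps[2];print('spacing',np.linalg.norm(d)/2,'cady',np.degrees(np.arctan2(-d[0],d[1])))
a,b=P(207,95,.158),P(255,182,.158);print('bar',a.round(4),b.round(4),(a+b)/2,np.linalg.norm(a-b),'dir',np.degrees(np.arctan2(*(a-b)[1::-1])))
for n,x,y,z in[('tab',185,70,.115),('lug',253,48,.1)]:
  p=P(x,y,z)-caps[0];print(n,np.linalg.norm(p[:2]),np.degrees(np.arctan2(p[1],p[0])))
y=d[:2]/np.linalg.norm(d[:2]);x=np.array([y[1],-y[0]]);o=caps.mean(0)[:2]
print('o',o,'x',x)
# bail angle
for th in np.arange(0,.4,.05):
  h=P(395,377,.12+.12*np.sin(th));e=h[:2]-o;print(round(th,2),h.round(4),'want',round(-.12*np.cos(th),4),'got',(e@x).round(4),(e@y).round(4))
s=monitor.observe();print(R.from_euler('xyz',s['tool_rot']).as_matrix().round(3))
w=cam('wrist');print('wrist cam rel',R.from_euler('xyz',s['tool_rot']).as_matrix().T@(w['origin']-s['position']))
```

```text
[[ 0.6133  0.0533  0.124 ]
 [ 0.6003 -0.0503  0.124 ]
 [ 0.5872 -0.1541  0.124 ]]
spacing 0.1045036738318592 cady -7.174295963468502
bar [0.6333 0.0663 0.158 ] [0.5869 0.0391 0.158 ] [0.61010915 0.05271777 0.158     ] 0.053807363470820595 dir 30.41420551756247
tab 0.05031581397212761 32.939947126131926
lug 0.06019583049528674 -9.727596684978963
o [ 0.6002744  -0.05033972] x [ 0.99217083 -0.12488814]
0.0 [ 0.488  -0.0398  0.12  ] want -0.12 got -0.1127 -0.0036
0.05 [ 0.4877 -0.0394  0.126 ] want -0.1199 got -0.113 -0.0032
0.1 [ 0.4874 -0.0391  0.132 ] want -0.1194 got -0.1134 -0.0029
0.15 [ 0.4871 -0.0387  0.1379] want -0.1187 got -0.1137 -0.0025
0.2 [ 0.4868 -0.0383  0.1438] want -0.1176 got -0.1141 -0.0022
0.25 [ 0.4865 -0.0379  0.1497] want -0.1163 got -0.1144 -0.0019
0.3 [ 0.4862 -0.0375  0.1555] want -0.1146 got -0.1148 -0.0015
0.35 [ 0.4859 -0.0371  0.1611] want -0.1127 got -0.1151 -0.0012
[[-0.     0.239 -0.971]
 [ 0.001 -0.971 -0.239]
 [-1.    -0.001  0.   ]]
wrist cam rel [-1.27833152e-01  1.24061658e-04 -8.35303525e-02]
```

Jar axis is about (0.612, 0.053), bar direction about 32°, cap about -42°, bail about 0.3. Spacing measures 104.5 mm against 105 and the bar 54 mm against 56, so the measurements hold up. Moving over.

Request:
{"name": "arm_command", "arguments": {
  "delta_pos": [
    [0,-0.8,-0.92],
    [0,-0.8,-0.92],
    [0,-0.8,-0.92],
    [0,-0.8,-0.92],
    [0,-0.8,-0.92],
    [0,-0.8,-0.92],
    [0,-0.8,-0.92],
    [0,-0.8,-0.92],
    [0,-0.8,-0.92],
    [0,-0.8,-0.92]
  ],
  "rotation": [
    [0,0,0],
    [0,0,0],
    [0,0,0],
    [0,0,0],
    [0,0,0],
    [0,0,0],
    [0,0,0],
    [0,0,0],
    [0,0,0],
    [0,0,0]
  ],
  "gripper": -0.3
}}

```text
clock: 1.1
position: [0.3632, -0.2987, 0.2421]
tool_rot: [-0.907, 1.566, 2.468]
force: [1.0, 0.4, -0.4]
grip_width: 0.0555
```

Request:
{"name": "arm_command", "arguments": {
  "delta_pos": [
    [0,-0.8,-0.92],
    [0,-0.8,-0.92],
    [0,-0.8,-0.92],
    [0,-0.8,-0.92],
    [0,-0.8,-0.92],
    [0,-0.8,-0.92],
    [0,-0.8,-0.92],
    [0,-0.8,-0.92],
    [0,-0.8,-0.92],
    [0,-0.8,-0.92]
  ],
  "rotation": [
    [0,0,0],
    [0,0,0],
    [0,0,0],
    [0,0,0],
    [0,0,0],
    [0,0,0],
    [0,0,0],
    [0,0,0],
    [0,0,0],
    [0,0,0]
  ]
}}

```text
clock: 2.1
position: [0.5818, 0.0126, 0.2408]
tool_rot: [-0.636, 1.563, 2.739]
force: [-0.4, -0.1, 0.7]
grip_width: 0.0556
```

```bash
cat >> h.py <<'E'
def rel(t,yawy=None):
    s=monitor.observe();M=R.from_euler('xyz',s['tool_rot']).as_matrix()
    print('clk',round(s['clock'],2),'pos',np.round(s['position'],4),'yang',np.degrees(np.arctan2(M[1,1],M[0,1])).round(1),'tilt',M[2].round(3),'q',np.round(s['qpos'],2))
    d=M.T@(np.array(t)-s['position']);print('d tool/30mm',(d/.03).round(2),'F',np.round(s['force'],1),'M',np.round(s['moment'],2),'w',round(s['grip_width'],4));return M
E
python3 -c "
from h import *
rel([.612,.053,.245])"
```

```text
clk 2.1 pos [0.5818 0.0126 0.2408] yang -76.6 tilt [-1.    -0.004  0.006] q [ 0.08  0.47 -0.28  1.71  0.15  0.99 -1.59]
d tool/30mm [-0.14 -1.08 -1.29] F [-0.4 -0.1  0.7] M [-0.03 -0.02  0.05] w 0.0556
```

q7 would end near its limit this way, so I'll use the half-turned grasp instead, with the jaw direction at 122°.

Request:
{"name": "arm_command", "arguments": {
  "delta_pos": [
    [0,-0.54,-0.65],
    [0,-0.54,-0.65],
    [0,0,0],
    [0,0,0],
    [0,0,0],
    [0,0,0],
    [0,0,0],
    [0,0,0],
    [0,0,0],
    [0,0,0]
  ],
  "rotation": [
    [0,0,0],
    [0,0,0],
    [-1,0,0],
    [-1,0,0],
    [-1,0,0],
    [-1,0,0],
    [-1,0,0],
    [-1,0,0],
    [-1,0,0],
    [-1,0,0]
  ]
}}

```text
clock: 3.1
position: [0.6133, 0.062, 0.2364]
tool_rot: [-1.436, 1.557, 2.816]
force: [0.0, 0.1, 0.7]
grip_width: 0.0558
```

Request:
{"name": "arm_command", "arguments": {
  "delta_pos": [
    [0,0,0],
    [0,0,0],
    [0,0,0],
    [0,0,0],
    [0,0,0],
    [0,0,0],
    [0,0,0],
    [0,0,0],
    [0,0,0],
    [0,0,0]
  ],
  "rotation": [
    [-1,0,0],
    [-1,0,0],
    [-1,0,0],
    [-1,0,0],
    [-1,0,0],
    [-1,0,0],
    [-1,0,0],
    [-1,0,0],
    [-1,0,0],
    [-1,0,0]
  ]
}}

```text
clock: 4.1
position: [0.6116, 0.0609, 0.233]
tool_rot: [-2.387, 1.551, 2.956]
force: [0.1, 0.3, -0.8]
grip_width: 0.0554
```

Request:
{"name": "arm_command", "arguments": {
  "delta_pos": [
    [0,0,0],
    [0,0,0],
    [0,0,0],
    [0,0,0],
    [0,0,0],
    [0,0,0],
    [0,0,0],
    [0,0,0],
    [0,0,0],
    [0,0,0]
  ],
  "rotation": [
    [-1,0,0],
    [-1,0,0],
    [-1,0,0],
    [-1,0,0],
    [-1,0,0],
    [-1,0,0],
    [-1,0,0],
    [-1,0,0],
    [-1,0,0],
    [-1,0,0]
  ]
}}

```text
clock: 5.1
position: [0.6102, 0.0594, 0.2297]
tool_rot: [2.883, 1.545, 3.034]
force: [-0.9, -0.3, -0.0]
grip_width: 0.0556
```

```bash
python3 -c "
from h import *
rel([.612,.053,.245])
snap('wrist','w0');w=cam('wrist')
print(w)
for p in [(.612,.053,.158),(.612+.028*.848,.053+.028*.53,.158),(.612-.028*.848,.053-.028*.53,.158)]:print(proj(w,p))"
```

```text
clk 5.1 pos [0.6102 0.0594 0.2297] yang 98.7 tilt [-1.     0.007 -0.025] q [ 0.43  0.71 -0.99  1.59  0.61  1.21  1.03]
d tool/30mm [-0.51 -0.22  0.02] F [-0.9 -0.3 -0. ] M [-0.01 -0.03  0.02] w 0.0556
{'fx': 424.9111684277548, 'fy': 424.9111684277548, 'cx': 318.63896626889556, 'cy': 237.3475585293683, 'origin': array([0.5295386 , 0.04538594, 0.35942561]), 'rotation': array([[-0.15726998,  0.94143823,  0.29826199],
       [ 0.98753123,  0.14779819,  0.05420117],
       [ 0.00694447,  0.30306725, -0.95294387]])}
(np.float64(305.22627364884517), np.float64(272.037194939088))
(np.float64(326.3350349580131), np.float64(317.20971860825307))
(np.float64(282.525026514181), np.float64(223.45676861796602))
```

View pics/w0.png

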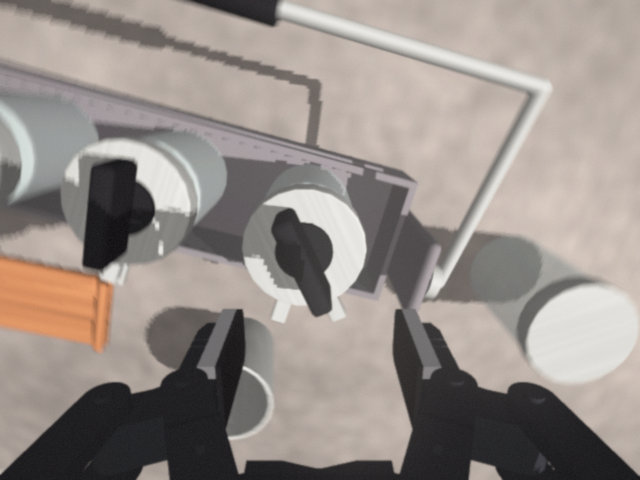

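The wrist image shows the bar's top face running from about (288,213) to (320,306), with the tab at (337,308) and the lug at (281,312). Refining from these.

Run:
```python
from h import *
w=cam('wrist')
a,b=atz(w,287,216,.158),atz(w,320,311,.158)
print(a,b,(a+b)/2,np.linalg.norm(a-b),np.degrees(np.arctan2(*(b-a)[1::-1])))
cc=atz(w,304.5,243,.124);print('cap',cc)
for u,v,z in[(337,308,.115),(280,312,.1)]:
  p=atz(w,u,v,z)-cc;print(np.linalg.norm(p),np.degrees(np.arctan2(p[1],p[0])))
im=cv2.imread('pics/w0_full.png')[190:330,230:380]
cv2.imwrite('pics/w0c.png',cv2.resize(im,None,fx=4,fy=4,interpolation=cv2.INTER_CUBIC))
```

```text
[0.58415826 0.03982239 0.158     ] [0.63265603 0.06395005 0.158     ] [0.60840714 0.05188622 0.158     ] 0.054168052418682555 26.450359527924032
cap [0.60792393 0.05116703 0.124     ]
0.05161354745932002 32.25061981219004
0.06457691746532915 -8.205663755538309
```

View pics/w0c.png

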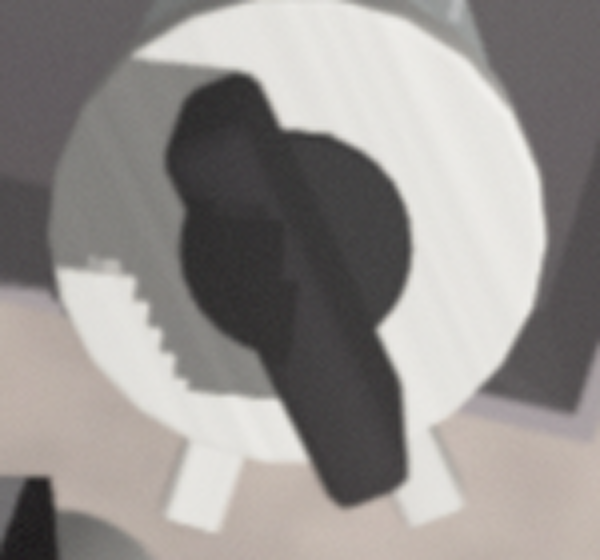

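Run:
```python
from h import *
w=cam('wrist'); g=lambda x,y,z=.158:atz(w,230+x/4-.4,190+y/4-.4,z)
e=g(340,505),g(405,480); print('width',np.linalg.norm(e[0]-e[1]), 'normal-ang',np.degrees(np.arctan2(*(e[1]-e[0])[1::-1]))-90)
l=g(340,505)-g(190,210);print('left edge ang',np.degrees(np.arctan2(l[1],l[0])))
cap=g(298,232,.124);print('cap',cap)
# cap ellipse extents
for p in[(50,232),(546,232),(300,2),(290,462)]:print(g(*p,.124)-cap)
for c,a in[((.608,.0515),30),((.610,.052),30),((.610,.052),27),((.610,.052),33)]:
  a=np.radians(a);u=np.array([np.cos(a),np.sin(a)]);v=np.array([-u[1],u[0]])
  print(c,np.degrees(a),[tuple(np.round((np.array(proj(w,[*(np.array(c)+i*.028*u+j*.006*v),.158]))-[229.6,189.6])*4)) for i,j in((1,-1),(1,1),(-1,1),(-1,-1))])
```

```text
width 0.0092971092588303 normal-ang 32.05354941322082
left edge ang 33.391852514274596
cap [0.61076886 0.0513539  0.124     ]
[ 0.00561862 -0.0358327   0.        ]
[-0.00563067  0.03590955  0.        ]
[-0.03381083 -0.00474199  0.        ]
[0.03701632 0.00426446 0.        ]
(0.608, 0.0515) 29.999999999999996 [(np.float64(331.0), np.float64(499.0)), (np.float64(416.0), np.float64(470.0)), (np.float64(257.0), np.float64(82.0)), (np.float64(166.0), np.float64(117.0))]
(0.61, 0.052) 29.999999999999996 [(np.float64(333.0), np.float64(513.0)), (np.float64(418.0), np.float64(484.0)), (np.float64(259.0), np.float64(99.0)), (np.float64(168.0), np.float64(133.0))]
(0.61, 0.052) 27.0 [(np.float64(321.0), np.float64(515.0)), (np.float64(408.0), np.float64(489.0)), (np.float64(271.0), np.float64(97.0)), (np.float64(178.0), np.float64(127.0))]
(0.61, 0.052) 33.0 [(np.float64(344.0), np.float64(511.0)), (np.float64(427.0), np.float64(478.0)), (np.float64(247.0), np.float64(101.0)), (np.float64(158.0), np.float64(139.0))]
```

Both views agree: bar centre at (0.610, 0.052), direction 31.5°. Next I finish the yaw and remove the tilt.

Request:
{"name": "arm_command", "arguments": {
  "delta_pos": [
    [0,0,0],
    [0,0,0],
    [0,0,0],
    [0,0,0],
    [0,0,0]
  ],
  "rotation": [
    [-0.95,0,0],
    [-0.95,0,0],
    [-0.95,0,0],
    [-0.95,0,0],
    [0,-0.25,-0.07]
  ]
}}

```text
clock: 5.65
position: [0.6098, 0.0589, 0.2279]
tool_rot: [1.241, 1.56, 1.802]
force: [-0.5, 1.0, 0.1]
grip_width: 0.0555
```

```bash
python3 -c "
from h import *
rel([.610,.052,.142])"
```

```text
clk 5.65 pos [0.6098 0.0589 0.2279] yang 122.2 tilt [-1.     0.01   0.004] q [ 0.49  0.74 -1.09  1.61  0.68  1.21  1.39]
d tool/30mm [ 2.86 -0.23 -0.13] F [-0.5  1.   0.1] M [0.05 0.05 0.01] w 0.0555
```

Request:
{"name": "arm_command", "arguments": {
  "delta_pos": [
    [0,-0.23,-0.13],
    [0.55,0,0],
    [0.55,0,0],
    [0.55,0,0],
    [0.5,0,0],
    [0.45,0,0]
  ],
  "rotation": [
    [0,0,0],
    [0,0,-0.1],
    [0,0,0],
    [0,0,0],
    [0,0,0],
    [0,0,0]
  ]
}}

```text
clock: 6.25
position: [0.61, 0.0495, 0.1436]
tool_rot: [-0.524, 1.569, 0.03]
force: [0.4, 0.5, 0.1]
grip_width: 0.0555
```

```bash
python3 -c "
from h import *
rel([.610,.052,.142])"
```

```text
clk 6.25 pos [0.61   0.0495 0.1436] yang 121.8 tilt [-1.    -0.001  0.001] q [ 0.46  0.83 -1.01  1.69  0.79  1.08  1.32]
d tool/30mm [0.05 0.07 0.05] F [0.4 0.5 0.1] M [-0.03  0.02 -0.04] w 0.0555
```

Request:
{"name": "arm_command", "arguments": {
  "delta_pos": [
    [0,0.07,0.05],
    [0,0,0],
    [0,0,0],
    [0,0,0],
    [0,0,0],
    [0,0,0],
    [0,0,0],
    [0,0,0]
  ],
  "rotation": [
    [0,0,0],
    [0,0,0],
    [0,0,0],
    [0,0,0],
    [0,0,0],
    [0,0,0],
    [0,0,0],
    [0,0,0]
  ],
  "gripper": 1,
  "grip_force": 60
}}

```text
clock: 7.05
position: [0.6113, 0.0509, 0.1428]
tool_rot: [-1.408, 1.568, -0.855]
force: [1.9, -1.7, -7.8]
grip_width: 0.0115
```

```bash
python3 -c "
from h import *
rel([.610,.052,.142])"
```

```text
clk 7.05 pos [0.6113 0.0509 0.1428] yang 121.7 tilt [-1.    -0.003  0.001] q [ 0.45  0.83 -1.01  1.69  0.79  1.09  1.31]
d tool/30mm [ 0.03  0.05 -0.02] F [ 1.9 -1.7 -7.8] M [-0.17 -0.36  0.03] w 0.0115
```

Gripped at 11.5 mm. Turning clockwise.

Request:
{"name": "arm_command", "arguments": {
  "delta_pos": [
    [0,0,0],
    [0,0,0],
    [0,0,0],
    [0,0,0],
    [0,0,0],
    [0,0,0]
  ],
  "rotation": [
    [0.8,0,0],
    [0.8,0,0],
    [0.8,0,0],
    [0.8,0,0],
    [0.8,0,0],
    [0.8,0,0]
  ]
}}

```text
clock: 7.65
position: [0.6112, 0.0519, 0.1428]
tool_rot: [-0.282, 1.569, -0.248]
force: [2.2, -0.5, -8.1]
grip_width: 0.0111
```

```bash
python3 -c "
from h import *
rel([.610,.052,.142])"
```

```text
clk 7.65 pos [0.6112 0.0519 0.1428] yang 91.9 tilt [-1.    -0.001  0.002] q [ 0.4   0.79 -0.91  1.69  0.71  1.03  0.85]
d tool/30mm [ 0.03  0.01 -0.04] F [ 2.2 -0.5 -8.1] M [ 0.04 -0.46  0.08] w 0.0111
```

The moment is 0.08 N·m, which is the free-turning value. The stop should come around yaw 80–82°, so I go in small steps from here.

Request:
{"name": "arm_command", "arguments": {
  "delta_pos": [
    [0,0,0],
    [0,0,0]
  ],
  "rotation": [
    [0.5,0,0],
    [0.5,0,0]
  ]
}}

```text
clock: 7.85
position: [0.6112, 0.0521, 0.1429]
tool_rot: [-0.081, 1.569, -0.157]
force: [2.2, -1.7, -9.1]
grip_width: 0.011
```

```bash
python3 -c "
from h import *
rel([.610,.052,.142])"
```

```text
clk 7.85 pos [0.6112 0.0521 0.1429] yang 85.6 tilt [-1.    -0.     0.002] q [ 0.38  0.78 -0.88  1.69  0.69  1.02  0.75]
d tool/30mm [ 0.03 -0.01 -0.04] F [ 2.2 -1.7 -9.1] M [-0.19 -0.53  0.11] w 0.011
```

Request:
{"name": "arm_command", "arguments": {
  "delta_pos": [
    [0,0,0],
    [0,0,0]
  ],
  "rotation": [
    [0.5,0,0],
    [0.5,0,0]
  ]
}}

```text
clock: 8.05
position: [0.6113, 0.0523, 0.1429]
tool_rot: [0.134, 1.568, -0.051]
force: [2.7, -0.2, -9.2]
grip_width: 0.0112
```

```bash
python3 -c "
from h import *
rel([.610,.052,.142])"
```

```text
clk 8.05 pos [0.6113 0.0523 0.1429] yang 79.4 tilt [-1.     0.     0.002] q [ 0.37  0.77 -0.86  1.69  0.67  1.    0.66]
d tool/30mm [ 0.03 -0.02 -0.04] F [ 2.7 -0.2 -9.2] M [-0.07 -0.51  0.08] w 0.0112
```

Request:
{"name": "arm_command", "arguments": {
  "delta_pos": [
    [0,0,0],
    [0,0,0]
  ],
  "rotation": [
    [0.4,0,0],
    [0.4,0,0]
  ]
}}

```text
clock: 8.25
position: [0.6113, 0.0525, 0.1428]
tool_rot: [0.183, 1.568, -0.089]
force: [1.8, -1.5, -10.1]
grip_width: 0.0111
```

```bash
python3 -c "
from h import *
rel([.610,.052,.142])"
```

```text
clk 8.25 pos [0.6113 0.0525 0.1428] yang 74.4 tilt [-1.     0.001  0.003] q [ 0.36  0.76 -0.84  1.69  0.66  0.99  0.58]
d tool/30mm [ 0.03 -0.03 -0.04] F [  1.8  -1.5 -10.1] M [-0.24 -0.57  0.44] w 0.0111
```

Request:
{"name": "arm_command", "arguments": {
  "delta_pos": [
    [0,0,0],
    [0,0,0]
  ],
  "rotation": [
    [0.4,0,0],
    [0.4,0,0]
  ]
}}

```text
clock: 8.45
position: [0.6114, 0.0526, 0.1428]
tool_rot: [0.258, 1.568, -0.1]
force: [2.1, -2.2, -8.0]
grip_width: 0.0111
```

```bash
python3 -c "
from h import *
rel([.610,.052,.142])"
```

```text
clk 8.45 pos [0.6114 0.0526 0.1428] yang 69.5 tilt [-1.     0.001  0.003] q [ 0.35  0.75 -0.82  1.69  0.65  0.99  0.51]
d tool/30mm [ 0.03 -0.04 -0.04] F [ 2.1 -2.2 -8. ] M [-0.24 -0.52  0.43] w 0.0111
```

The moment rose to 0.44 N·m and stays there, so the bar is slipping: about 5–10° so far. About 7° more will make it definite, then release.

Request:
{"name": "arm_command", "arguments": {
  "delta_pos": [
    [0,0,0],
    [0,0,0],
    [0,0,0]
  ],
  "rotation": [
    [0.4,0,0],
    [0.4,0,0],
    [0.4,0,0]
  ]
}}

```text
clock: 8.75
position: [0.6115, 0.0528, 0.1429]
tool_rot: [0.357, 1.567, -0.13]
force: [2.5, -2.3, -9.3]
grip_width: 0.0108
```

```bash
python3 -c "
from h import *
rel([.610,.052,.142])"
```

```text
clk 8.75 pos [0.6115 0.0528 0.1429] yang 62.1 tilt [-1.     0.001  0.004] q [ 0.33  0.74 -0.79  1.69  0.62  0.97  0.39]
d tool/30mm [ 0.03 -0.05 -0.03] F [ 2.5 -2.3 -9.3] M [-0.29 -0.58  0.42] w 0.0108
```

Request:
{"name": "arm_command", "arguments": {
  "delta_pos": [
    [0,0,0],
    [0,0,0],
    [0,0,0],
    [0,0,0],
    [0,0,0],
    [0,0,0]
  ],
  "rotation": [
    [0,0,0],
    [0,0,0],
    [0,0,0],
    [0,0,0],
    [0,0,0],
    [0,0,0]
  ],
  "gripper": -0.3
}}

```text
clock: 9.35
position: [0.612, 0.0546, 0.1446]
tool_rot: [0.675, 1.565, 0.192]
force: [-0.3, 0.9, 0.1]
grip_width: 0.056
```

Request:
{"name": "arm_command", "arguments": {
  "delta_pos": [
    [-0.4,0,0],
    [-1,0,0],
    [-1,0,0],
    [-1,0,0]
  ],
  "rotation": [
    [0,0,0],
    [0,0,0],
    [0,0,0],
    [0,0,0]
  ]
}}

```text
clock: 9.75
position: [0.6096, 0.0545, 0.2485]
tool_rot: [2.17, 1.569, 1.689]
force: [0.4, -0.9, 0.4]
grip_width: 0.0553
```

```bash
python3 -c "
from h import *
rel([.610,.052,.142])
w=cam('wrist');snap('wrist','w1')
im=cv2.imread('pics/w1_full.png');u,v=map(int,proj(w,(.610,.052,.13)));print(u,v)
x0,y0=max(u-100,0),max(v-75,0);cv2.imwrite('pics/w1.png',cv2.resize(im[y0:y0+150,x0:x0+200],None,fx=4,fy=4,interpolation=cv2.INTER_CUBIC))
"
```

```text
clk 9.75 pos [0.6096 0.0545 0.2485] yang 62.4 tilt [-1.     0.001 -0.001] q [ 0.38  0.63 -0.87  1.6   0.51  1.15  0.48]
d tool/30mm [ 3.55 -0.07  0.05] F [ 0.4 -0.9  0.4] M [ 0.06  0.   -0.03] w 0.0553
315 239
```

View pics/w1.png

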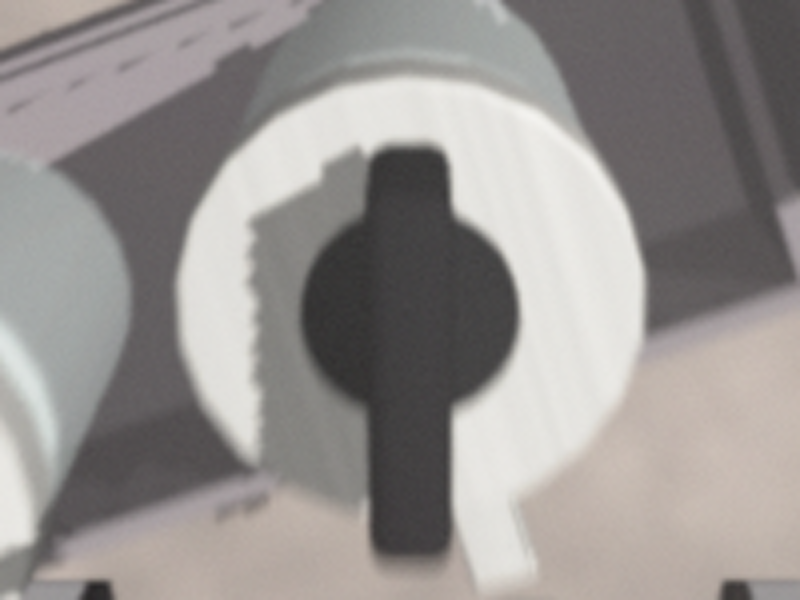

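The tab now stands over the lug at (500,540) in the crop. The bar is turned about 15–20° past it, which is a proper slip. Next is the handle: jaws along the caddy's x, world direction -7.2°.

Request:
{"name": "arm_command", "arguments": {
  "delta_pos": [
    [0,0,0],
    [0,0,0],
    [0,0,0],
    [0,0,0],
    [0,0,0],
    [0,0,0],
    [0,0,0],
    [0,0,0],
    [0,0,0],
    [0,0,0]
  ],
  "rotation": [
    [1,0,0],
    [1,0,0],
    [1,0,0],
    [1,0,0],
    [1,0,0],
    [1,0,0],
    [1,0,0],
    [1,0,0],
    [1,0,0],
    [1,0,0]
  ]
}}

```text
clock: 10.8
position: [0.6121, 0.0569, 0.2644]
tool_rot: [1.903, 1.555, 0.337]
force: [1.9, -0.6, 0.0]
grip_width: 0.0559
```

Run:
```python
from h import *
rel([.4846,-.0374,.24])
a=cv2.imread('pics/s0_full.png')[130:320,260:440]
c=cam('side')
for th in(.1,.2,.3,.4):
  o=np.array([.5984,-.0517]);x=np.array([.992,-.125]);y=np.array([.125,.992])
  for s in(-.065,.065,.19):
    q=o-.12*np.cos(th)*x+s*y;print(th,s,((np.array(proj(c,[*q,.12+.12*np.sin(th)]))-[260,130])*3).round(),end=' ')
  print()
cv2.imwrite('pics/s0c.png',np.clip(cv2.resize(a,None,fx=3,fy=3,interpolation=cv2.INTER_CUBIC)*1.3,0,255).astype('uint8'))
```

```text
clk 10.8 pos [0.6121 0.0569 0.2644] yang 0.3 tilt [-1.     0.015 -0.005] q [ 0.23  0.54 -0.62  1.6   0.34  1.1  -0.47]
d tool/30mm [ 0.73 -4.28  3.13] F [ 1.9 -0.6  0. ] M [-0.02  0.04 -0.01] w 0.0559
0.1 -0.065 [440. 207.] 0.1 0.065 [375. 323.] 0.1 0.19 [302. 456.] 
0.2 -0.065 [439. 192.] 0.2 0.065 [374. 308.] 0.2 0.19 [300. 440.] 
0.3 -0.065 [436. 176.] 0.3 0.065 [371. 292.] 0.3 0.19 [296. 423.] 
0.4 -0.065 [432. 161.] 0.4 0.065 [366. 276.] 0.4 0.19 [290. 406.]
```

View pics/s0c.png

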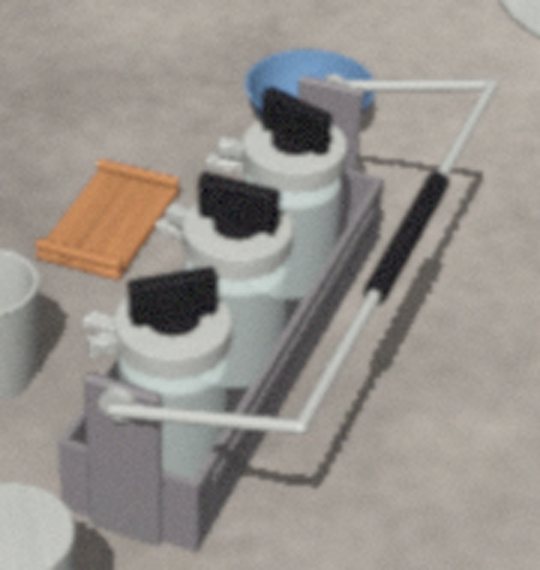

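In the side crop the grip ends are at (440,178) and (374,293), so bail is about 0.285. handle_mid is then about (0.484, -0.037, 0.154).

Request:
{"name": "arm_command", "arguments": {
  "delta_pos": [
    [0.1,-0.86,0.63],
    [0.1,-0.86,0.63],
    [0.1,-0.86,0.63],
    [0.1,-0.86,0.63],
    [0.1,-0.84,0.61],
    [0,0,0],
    [0,0,0]
  ],
  "rotation": [
    [0,0,0],
    [0,0,0],
    [0,0,0],
    [0,0,0],
    [0,0,0],
    [0.62,0,-0.07],
    [0.62,0,-0.07]
  ]
}}

```text
clock: 11.5
position: [0.4787, -0.0385, 0.2501]
tool_rot: [2.691, 1.563, 0.99]
force: [0.2, 0.5, 0.7]
grip_width: 0.0555
```

```bash
python3 -c "
from h import *
rel([.4842,-.0373,.149])"
```

```text
clk 11.5 pos [ 0.4787 -0.0385  0.2501] yang -7.5 tilt [-1.     0.004 -0.007] q [ 0.47  0.34 -0.63  1.94  0.24  0.93 -0.41]
d tool/30mm [ 3.37  0.17 -0.04] F [0.2 0.5 0.7] M [ 0.03 -0.02 -0.01] w 0.0555
```

Request:
{"name": "arm_command", "arguments": {
  "delta_pos": [
    [0.5,0.17,-0.04],
    [0.7,0,0],
    [0.7,0,0],
    [0.7,0,0],
    [0.6,0,0]
  ],
  "rotation": [
    [0,0,0],
    [0,0,0],
    [0,0,0],
    [0,0,0],
    [0,0,0]
  ]
}}

```text
clock: 12.0
position: [0.4875, -0.0362, 0.1526]
tool_rot: [2.207, 1.557, 0.512]
force: [0.7, -0.4, -0.2]
grip_width: 0.0555
```

```bash
python3 -c "
from h import *
rel([.4842,-.0373,.149])"
```

```text
clk 12.0 pos [ 0.4875 -0.0362  0.1526] yang -7.1 tilt [-1.     0.011 -0.008] q [ 0.39  0.49 -0.56  2.03  0.38  0.72 -0.53]
d tool/30mm [ 0.12 -0.11  0.05] F [ 0.7 -0.4 -0.2] M [-0.02  0.01 -0.05] w 0.0555
```

Request:
{"name": "arm_command", "arguments": {
  "delta_pos": [
    [0.1,-0.11,0],
    [0,0,0],
    [0,0,0],
    [0,0,0],
    [0,0,0],
    [0,0,0],
    [0,0,0],
    [0,0,0]
  ],
  "rotation": [
    [0,0,0],
    [0,0,0],
    [0,0,0],
    [0,0,0],
    [0,0,0],
    [0,0,0],
    [0,0,0],
    [0,0,0]
  ],
  "gripper": 1,
  "grip_force": 25
}}

```text
clock: 12.8
position: [0.4865, -0.0348, 0.1501]
tool_rot: [2.154, 1.553, 0.464]
force: [0.8, -0.3, -4.4]
grip_width: 0.0149
```

Run:
```python
from h import *
M=rel([.4842,-.0373,.149])
s=monitor.observe()
p=np.array(s['position'])-M[:,0]*.005
o=np.array([.5984,-.0517]);x=np.array([.992,-.125])
e=(p[:2]-o)@x;print('theta est',np.degrees(np.arctan2(p[2]-.12,-e)),'r',np.hypot(e,p[2]-.12))
```

```text
clk 12.8 pos [ 0.4865 -0.0348  0.1501] yang -6.8 tilt [-1.     0.015 -0.01 ] q [ 0.39  0.49 -0.56  2.03  0.39  0.71 -0.53]
d tool/30mm [ 0.03 -0.07  0.09] F [ 0.8 -0.3 -4.4] M [-0.01  0.14 -0.08] w 0.0149
theta est 17.21892642633456 r 0.11852556123432609
```

Gripped at 15 mm, and the estimated angle of 17° and radius of 118.5 mm are consistent. Swinging along the arc.

Request:
{"name": "arm_command", "arguments": {
  "delta_pos": [
    [-0.48,0.18,0],
    [-0.45,0.24,0],
    [-0.42,0.3,0],
    [-0.38,0.35,0],
    [-0.33,0.39,0]
  ],
  "rotation": [
    [0,0,0],
    [0,0,0],
    [0,0,0],
    [0,0,0],
    [0,0,0]
  ]
}}

```text
clock: 13.3
position: [0.525, -0.0396, 0.2132]
tool_rot: [2.689, 1.561, 1.002]
force: [-9.1, 0.9, 1.9]
grip_width: 0.015
```

```bash
cat >> h.py <<'E'
def bail():
    M=rel([.5984,-.0517,.235]);p=np.array(monitor.observe()['position'])-M[:,0]*.005
    o=np.array([.5984,-.0517]);x=np.array([.992,-.125]);e=(p[:2]-o)@x
    print('theta',np.degrees(np.arctan2(p[2]-.12,-e)),'r',np.hypot(e,p[2]-.12))
E
python3 -c "
from h import *
bail()"
```

```text
clk 13.3 pos [ 0.525  -0.0396  0.2132] yang -6.7 tilt [-1.     0.004 -0.009] q [ 0.42  0.46 -0.6   1.87  0.31  0.9  -0.45]
d tool/30mm [-0.72  2.48  0.11] F [-9.1  0.9  1.9] M [ 0.3   1.94 -0.06] w 0.015
theta 52.85197608289111 r 0.1231439917588187
```

Request:
{"name": "arm_command", "arguments": {
  "delta_pos": [
    [-0.26,0.43,0],
    [-0.21,0.47,0],
    [-0.15,0.49,0],
    [-0.08,0.51,0]
  ],
  "rotation": [
    [0,0,0],
    [0,0,0],
    [0,0,0],
    [0,0,0]
  ]
}}

```text
clock: 13.7
position: [0.5797, -0.0463, 0.2374]
tool_rot: [-2.875, 1.564, 1.721]
force: [-3.3, -0.7, -2.1]
grip_width: 0.015
```

```bash
python3 -c "
from h import *
bail()"
```

```text
clk 13.7 pos [ 0.5797 -0.0463  0.2374] yang -6.7 tilt [-1.    -0.002 -0.006] q [ 0.4   0.52 -0.59  1.7   0.32  1.02 -0.42]
d tool/30mm [0.08 0.64 0.11] F [-3.3 -0.7 -2.1] M [ 0.07  0.96 -0.12] w 0.015
theta 81.09262366633163 r 0.1239054462043483
```

Request:
{"name": "arm_command", "arguments": {
  "delta_pos": [
    [0,0.32,0],
    [0.02,0.32,0],
    [0,0,0]
  ],
  "rotation": [
    [0,0,0],
    [0,0,0],
    [0,0,0]
  ]
}}

```text
clock: 14.0
position: [0.6004, -0.0488, 0.2382]
tool_rot: [-2.939, 1.565, 1.656]
force: [-0.1, -1.1, -3.4]
grip_width: 0.0148
```

```bash
python3 -c "
from h import *
bail()
snap('side','s1',(200,80,520,320),2.5)
c=cam('side');o=np.array([.5984,-.0517]);x=np.array([.992,-.125]);y=np.array([.125,.992])
for th in(85,90,95):
  t=np.radians(th)
  print(th,[((np.array(proj(c,[*(o-.12*np.cos(t)*x+s*y),.12+.12*np.sin(t)]))-[200,80])*2.5).round() for s in(.065,.19,-.19)])
"
```

```text
clk 14.0 pos [ 0.6004 -0.0488  0.2382] yang -6.7 tilt [-1.    -0.001 -0.006] q [ 0.38  0.55 -0.58  1.65  0.33  1.05 -0.41]
d tool/30mm [ 0.1  -0.05  0.1 ] F [-0.1 -1.1 -3.4] M [-0.1   0.17 -0.04] w 0.0148
theta 90.74686036942155 r 0.1231738186554553
85 [array([329., 239.]), array([254., 339.]), array([450.,  79.])]
90 [array([316., 235.]), array([239., 334.]), array([438.,  76.])]
95 [array([302., 232.]), array([225., 331.]), array([426.,  74.])]
```

View pics/s1.png

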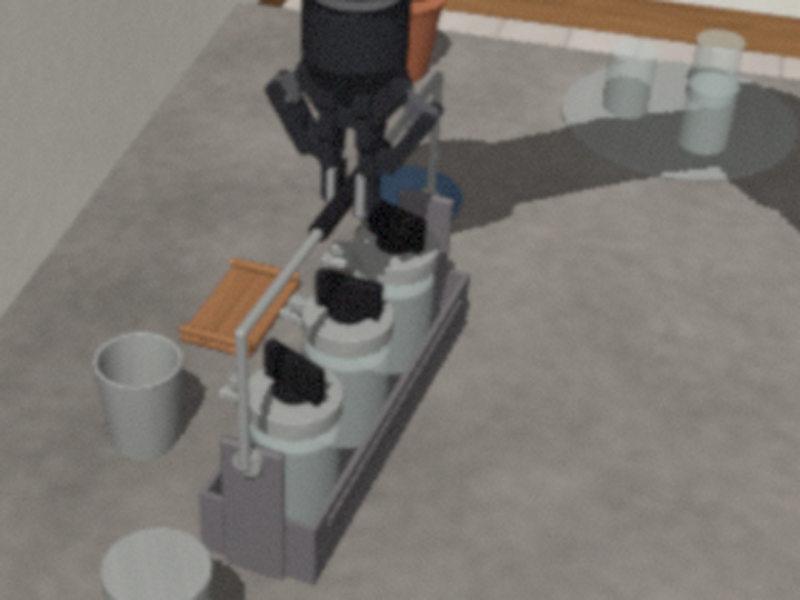

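In the picture the handle's near corner is at (242,332) and its far corner at (438,76). For 90° I predicted (239,334) and (438,76), so it is upright. Releasing and lifting away.

Request:
{"name": "arm_command", "arguments": {
  "delta_pos": [
    [0,0,0],
    [0,0,0],
    [0,0,0],
    [0,0,0],
    [0,0,0],
    [-0.5,0,0],
    [-1,0,0],
    [-1,0,0],
    [-1,0,0],
    [-1,0,0]
  ],
  "rotation": [
    [0,0,0],
    [0,0,0],
    [0,0,0],
    [0,0,0],
    [0,0,0],
    [0,0,0],
    [0,0,0],
    [0,0,0],
    [0,0,0],
    [0,0,0]
  ],
  "gripper": -0.3
}}

```text
clock: 15.05
position: [0.5973, -0.0489, 0.3793]
tool_rot: [-2.496, 1.563, 2.102]
force: [0.1, -0.8, -0.1]
grip_width: 0.056
```

Request:
{"name": "arm_command", "arguments": {
  "delta_pos": [
    [0,-0.9,0],
    [0,-0.9,0],
    [0,-0.9,0],
    [0,-0.9,0],
    [0,-0.9,0],
    [0,-0.9,0],
    [0,0,0],
    [0,0,0]
  ],
  "rotation": [
    [0,0,0],
    [0,0,0],
    [0,0,0],
    [0,0,0],
    [0,0,0],
    [0,0,0],
    [0,0,0],
    [0,0,0]
  ]
}}

```text
clock: 15.85
position: [0.4316, -0.0273, 0.3918]
tool_rot: [2.107, 1.559, 0.423]
force: [0.9, -0.5, 0.1]
grip_width: 0.0558
```

```bash
python3 -c "
from h import *
bail()
snap('side','s2',(200,80,520,320),2.5)
"
```

```text
clk 15.85 pos [ 0.4316 -0.0273  0.3918] yang -6.5 tilt [-1.     0.01  -0.006] q [ 0.55  0.09 -0.67  1.84  0.06  1.22 -0.25]
d tool/30mm [5.28 5.56 0.21] F [ 0.9 -0.5  0.1] M [0.01 0.07 0.  ] w 0.0558
theta 58.65240371682499 r 0.3240631831701588
```

View pics/s2.png

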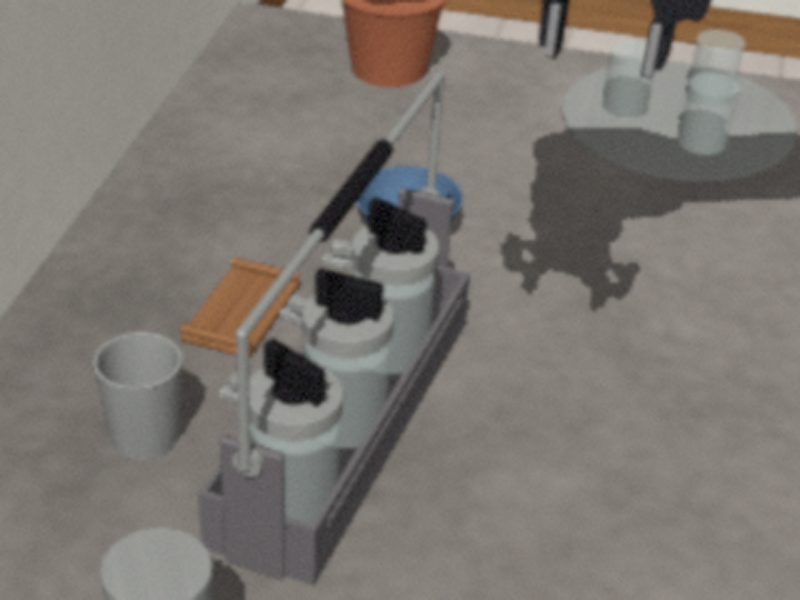

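The handle stayed upright, with its corners still at (242,332) and (439,76). The gripper is well clear and nothing else appears to have moved.

```bash
python3 -c "
from h import *
print(bot.job_done())"
```

```text
the job is handed in; nothing more can be done
None
```

The unsealed jar, the one at the +y end of the caddy, is now shut. The carrying handle stands upright, and I handed the job in at about 16 s of the 56 s allowed.

- **Cap:** I turned it clockwise by its grip bar about 43° until it met its stop. The moment rose from 0.08 to about 0.44 N·m and held there while the bar slipped about 13–17°. I then let go. The wrist picture afterwards showed the tab above the lug, with the bar about 15–20° past it.
- **Handle:** I gripped it at its middle, swung it up and released it. The tool-pose estimate before release was 90.7°. In the last side picture the handle's corners were within about 3 px of where they should be at 90° (crop enlarged 2.5 times).
- **Everything else:** The other two caps, the cup, the spoon rest and the parts of the dish and spare jar in view looked unmoved, judged by eye only. The gripper was touching nothing, and no check failed or disagreed beyond about 2–3 mm or a few degrees.

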